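# Open the coffee-water valve to its stop and back it off a quarter turn

## Task

Open the water to the coffee machine: take the blue handwheel by its black crank handle and crank it anticlockwise (seen from above) until you feel it come up against its stop, then turn it back clockwise a quarter turn so that the valve cannot seize, and let go. Leave the red handwheel as it is.

Things in the scene. Friction and masses are not known exactly. Their poses are not given: they have to be found in the camera images.
- blue_wheel (a joint): level blue handwheel, 114 mm across, three spokes, on a vertical stem. Radians, growing anticlockwise from above (opening): 0 shut, 11.0 the hard stop, fully open; starts at 2.2 to 4.7 (1.0 to 1.4 turns left). Even drag of 1.5 N at the handle; stays where left, never rises. A firm grip led 1 mm off the circle adds up to 9 N of its own; 15 N along the turn means the stop
- blue_knob (a point): centre of the grip of the blue wheel's crank handle, 108 mm above the worktop: a black upright round handle, 22 mm in diameter, 49 mm high, standing on the rim of the blue wheel 50 mm from its axis. It spins freely on its own pin, so that a gripper holding it from above need not turn with it. Handle from 82 mm to 131 mm above the worktop, rim of the wheel below it up to 81 mm. The x axis of this point looks outward from the wheel's axis, z up
- blue_hub (a point): point on the blue wheel's vertical axis, at the same height as the handle's centre (108 mm above the worktop), in the free air over the hub. The blue valve stands left or right of the red one, 220 mm apart, on one aluminium plate with a copper pipe and a small gauge (up to 71 mm high) behind
- red_knob (a point): centre of the grip of the black crank handle on the red handwheel, which is otherwise the same as the blue one: to be left alone

How it is judged:
On the way:
1. the blue handwheel is cranked anticlockwise up against its stop (within 0.12 rad of 11.0) (value of joint blue_wheel above 10.88 rad), for 0.1 s.
At the end, for the whole second after the job is handed in: After having been at its stop, the blue handwheel stands still a quarter turn (90 degrees, give or take 20) back from it, let go; the red handwheel's handle is within 15 mm of where it stood (value of joint blue_wheel between 9.08 and 9.78 rad and velocity of joint blue_wheel between -0.05 and 0.05 rad/s and distance of red_knob from where it was at the start of the episode below 0.015 m); the robot touches nothing.
It fails at once if the red handwheel is turned (its handle moves 15 mm or more) (distance of red_knob from where it was at the start of the episode above 0.015 m).
It also fails if it takes over 51 s, if anything falls off the work surface, if the arm or the gripper's body presses on something with over 40 N, if the wrist force passes 120 N, or if a joint passes its speed limit or range.

## Robot

A 6-joint arm with a two-finger parallel gripper is mounted at the origin on a cart in front of the work surface, level with it; the furniture and walls round the work are solid. World frame = base frame: x ahead of the robot, y to its left, z up, the work surface at z = 0. Lengths are in m, angles in rad, forces in N, time in s.
With the tool pointing down it reaches from about 0.275 to 0.85 m from the base axis. Payload 19 kg.
Tool frame: the origin (TCP) lies between the finger pads; the fingertips stand tcp_to_tips ahead of it and the grasp point (between the pads) lies 11 mm behind it (tcp_to_tips is the distance from the TCP to the fingertips, in m); z points along the fingers, y is the line along which they close (so a half turn about z gives the same grasp; the last joint's range is limited). The gripper opens to 85 mm and grips with 20 to 120 N. Pads are 22 mm wide; open, the fingers measure 114 mm over their backs; the gripper's body (76 mm by 85 mm) begins 54 mm behind the grasp point. The pads swing forward as they close: fully open they stand 13 mm farther back than shut.
Start: joints at [-1.264, 0.15, 1.437, -0, 1.554, -0.134], TCP at [0.245, -0.52, 0.239] pointing down, gripper open.
Joint ranges: [-2.8, 2.8], [-0.68, 2.1], [0.12, 2.68], [-1.39, 4.53], [0.16, 2.79], [-2.81, 2.81]. Speed limits (rad/s): [1.89, 1.89, 2.22, 3.01, 3.01, 3.01].

## Interface

Orientations are given as a 3x3 rotation matrix whose columns are the frame's x, y, z axes.
In Python, from workcell import * gives the robot as it stands.
- The arm moves only by the shell command python3 -m jog 'ROWS' [OPENING] [FORCE]. ROWS is text: rows parted by semicolons, each of 6 numbers parted by spaces: the shift along the tool's x, y, z in mm, then the turn, a rotation vector about the tool's x, y, z in rad. A call has exactly 5 rows; each row is the pose to reach, as a shift and turn from the pose commanded when the call began, along the tool's axes at that moment; what a row does not reach only later rows make up. A row lasts 1/12 s, in which the tool goes at most 41.7 mm and 7.16 degrees, less where a joint would pass 70% of its speed; a pose out of reach is approached as far as the arm can. A call with a gripper value outside its range is refused whole. OPENING is the closure in counts, from 0 (fully open) to 255 (shut), set as the call begins (- or left out, the last holds). The fingers move at their own pace and stop on an object; FORCE is the grip in N (left out, the last holds). Time passes only in rows, so rows that repeat a pose let the fingers close, or fill a call up. It gives the time, the measured TCP pose, the force, the opening and the grip force at its end, in the units of the state.
- observe(): the state, without advancing time (a new reading comes with each control period).
- camera(name): name is "side" or "top"; returns a dict with "pixels" (480x640x3 uint8, red, green, blue), "fx", "fy", "cx", "cy" (pixels), "cam_to_world" (4x4, takes a point from camera to world coordinates). Camera axes: x right, y up, looking along -z (the intrinsics and any distortion apply to the point x, -y, -z); pixel columns grow to the right and rows downward; lengths in m; the calibration is good to about 2 mm. A picture is of the moment at which its call begins. There is no depth.
- job_done(): hands the job in; it is judged then, once.
Trained networks look in the newest picture that a camera, given by its name, has taken for a name from the list of things; names that differ only in an ending like _2 or _b are one class to them, and where a whole thing is asked for, a point or a joint stands for the part that bears it (a point fixed in the world has none). Each returns a list of dicts, best first, with "conf" (0 to 1); they miss things now and then, are a little off and sometimes report something else, mostly with a low value. They report only what shows in the picture. A call takes as long as a camera call.
- look_for(camera, label): "position" ([column, row] in pixels, amid what is visible of it).
- cut_out(camera, label): "mask" (480x640 bool, what is visible of it) and "position" ([column, row] in pixels, amid what is visible of it).
- tip_of(camera, label): "position" ([column, row] in pixels: a listed point, or the origin of a listed thing).
The state is a dict: "time_s": time; "qpos": joint angles; "qvel": joint speeds; "joint_efforts": joint torques, N m; "tcp_pos": TCP position; "eef_rot": TCP orientation; "ft_force": force on the tool from outside, world axes, zero at the start; "moment": the same for the moment, N m; "grip_width": finger opening in m; "grip_force": force on a finger pad.
Only numpy, scipy, OpenCV 4.12 (cv2) and the standard library are available. Lean on these libraries where they do the work, as an engineer would, in place of code of your own. Each camera call takes 0.05 s, during which the arm holds its last target. There are 200 camera calls.

## Working session

There is one attempt and no reset: what is moved stays moved. The work goes in short steps, Python scripts to look and compute and a shell command to move; the robot and the scene stay as the last step left them, time stands still between calls to the robot, and variables do not carry over. Pictures are saved under pics/ and viewed, at most 10 in all, crops included, and the job is handed in when it is done.

```bash
mkdir -p pics; cat > h.py <<'E'
from workcell import *
import numpy as np, cv2
def ray(c,uv):
    M=np.array(c["cam_to_world"]);x=(uv[0]-c["cx"])/c["fx"];y=(uv[1]-c["cy"])/c["fy"]
    d=M[:3,:3]@np.array([x,-y,-1.]);return M[:3,3],d
def at(c,uv,z):
    o,d=ray(c,uv);return o+d*(z-o[2])/d[2]
E
python3 - <<'E'
from h import *
s=observe();print(s['time_s'],s['tcp_pos'],s['eef_rot'],s['ft_force'],s['grip_width'])
ims=[]
for n in("top","side"):
    c=camera(n);print(n,[k for k in c if k!='pixels'],np.round(c['cam_to_world'],3).tolist())
    cv2.imwrite(f'pics/{n}0.png',c['pixels'][:,:,::-1])
    for l in("blue_knob","blue_hub","red_knob"):
        for r in tip_of(n,l)[:2]: print(l,np.round(r['position'],1),round(r['conf'],2),np.round(at(c,r['position'],.108),4))
E
```

```text
0.0 [ 0.2452286  -0.51984176  0.23869283] [[ 9.04436072e-01  4.26609025e-01 -3.62204158e-04]
 [ 4.26609149e-01 -9.04435368e-01  1.13979073e-03]
 [ 1.58654762e-04 -1.18538746e-03 -9.99999285e-01]] [ 0.33650468  0.39584372 -0.17724034] 0.08533828852029592
top ['fx', 'fy', 'cx', 'cy', 'cam_to_world'] [[0.011, 0.996, -0.093, 0.447], [-1.0, 0.012, 0.011, 0.067], [0.012, 0.093, 0.996, 0.988], [0.0, 0.0, 0.0, 1.0]]
blue_knob [393.6 300. ] 0.98 [ 0.4473 -0.0559  0.108 ]
blue_hub [420.  281.2] 0.68 [ 0.4784 -0.0992  0.108 ]
red_knob [256.5 276. ] 0.77 [0.4838 0.1679 0.108 ]
side ['fx', 'fy', 'cx', 'cy', 'cam_to_world'] [[-0.762, 0.505, -0.405, 0.161], [-0.648, -0.587, 0.487, 0.486], [0.008, 0.633, 0.774, 0.828], [0.0, 0.0, 0.0, 1.0]]
blue_knob [392.9 230.6] 0.94 [ 0.4452 -0.0532  0.108 ]
red_knob [278.4 305.9] 0.98 [0.4887 0.1712 0.108 ]
```

```bash
python3 -c "
import workcell;print([k for k in dir(workcell) if not k.startswith('_')])"; ls
```

```text
['IKError', 'camera', 'cut_out', 'job_done', 'look_for', 'observe', 'tcp_to_tips', 'tip_of']
h.py
pics
```

View pics/top0.png

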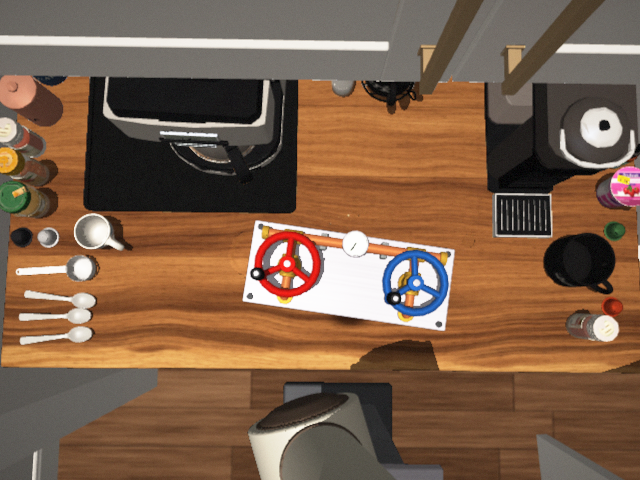

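```bash
python3 - <<'E'
from h import *
print(tcp_to_tips)
c=camera("top")
for l in ("blue_wheel",):
    for r in cut_out("top",l)[:2]:
        m=r['mask'];print(r['conf'],m.sum())
        # rim fit: project blue mask pixels onto z=.08 and enclosing circle
        v,u=np.nonzero(m)
        hsv=cv2.cvtColor(c['pixels'],cv2.COLOR_RGB2HSV)
        b=(hsv[v,u,1]>110)&(abs(hsv[v,u,0].astype(int)-110)<18)
        P=np.array([at(c,(a,d),.077)[:2] for a,d in zip(u[b],v[b])],np.float32)
        print(b.sum(),cv2.minEnclosingCircle(P))
E
```

```text
0.008
0.75 2176
1699 ((0.47564440965652466, -0.09505118429660797), 0.05787625536322594)
```

The picture shows the blue wheel with its hub near (416,283) and its knob near (394,298). The red wheel is left of it, with its knob near (257,274). The estimates agree at 50 mm radius, so I'm going above the blue knob.

```bash
python3 -m jog '30 -26.4 0 0 0 0;60 -52.8 0 0 0 0;90 -79.2 0 0 0 0;120 -105.6 0 0 0 0;150 -132 0 0 0 0' 0 60
python3 -m jog '30 -26.4 0 0 0 0;60 -52.8 0 0 0 0;90 -79.2 0 0 0 0;120 -105.6 0 0 0 0;150 -132 0 0 0 0'
python3 -m jog '25 -22 10 0 0 0.1;50 -44 25 0 0 0.2;70 -62 35 0 0 0.3;80 -71 45 0 0 0.4;80 -71 50 0 0 0.44'
python3 - <<'E'
from h import *
s=observe();print(s['time_s'],s['tcp_pos'],np.round(s['eef_rot'],4),s['ft_force'],s['qpos'])
c=camera("side");cv2.imwrite('pics/side1.png',c['pixels'][:,:,::-1])
for n in("side","top"):
    if n=="top": c=camera(n)
    for r in tip_of(n,"blue_knob")[:2]: print(n,r['position'],r['conf'],at(c,r['position'],.108))
E
```

```text
time_s: 0.92
tcp_pos: [0.3249, -0.3349, 0.2393]
eef_rot: [[0.905, 0.426, 0.0], [0.426, -0.905, -0.0], [0.0, 0.0, -1.0]]
ft_force: [1.2, 0.2, 0.3]
grip_width: 0.0853
grip_force: 0.0
time_s: 1.33
tcp_pos: [0.4042, -0.1514, 0.2396]
eef_rot: [[0.905, 0.426, 0.001], [0.426, -0.905, -0.0], [0.001, 0.001, -1.0]]
ft_force: [0.4, -0.0, 0.5]
grip_width: 0.0851
grip_force: 0.0
time_s: 1.75
tcp_pos: [0.4464, -0.0524, 0.1882]
eef_rot: [[1.0, -0.003, -0.001], [-0.003, -1.0, 0.001], [-0.001, -0.001, -1.0]]
ft_force: [0.2, -0.2, -0.7]
grip_width: 0.0854
grip_force: 0.0
1.75 [ 0.44639248 -0.05236023  0.18819931] [[ 1.0e+00 -2.5e-03 -9.0e-04]
 [-2.5e-03 -1.0e+00  9.0e-04]
 [-9.0e-04 -9.0e-04 -1.0e+00]] [ 0.23600224 -0.23829093 -0.70026514] [-2.88941579e-01 -9.06444595e-02  1.78914852e+00  6.55218256e-04
  1.44418444e+00  1.28430972e+00]
side [389.8, 229.2] 0.59 [ 0.45066013 -0.0523398   0.108     ]
```

```bash
python3 -m jog '0 0.5 20 0 0 0;0 1 45 0 0 0;0 1 70 0 0 0;0 1 85 0 0 0;0 1 90 0 0 0' 0 40
python3 -m jog '0 0 0 0 0 0;0 0 0 0 0 0;0 0 0 0 0 0;0 0 0 0 0 0;0 0 0 0 0 0' 255 40
python3 -m jog '0 0 0 0 0 0;0 0 0 0 0 0;0 0 0 0 0 0;0 0 0 0 0 0;0 0 0 0 0 0' 
python3 - <<'E'
from h import *
c=camera("side");cv2.imwrite('pics/side2.png',c['pixels'][120:360,240:560,::-1].repeat(2,0).repeat(2,1))
E
```

```text
time_s: 2.37
tcp_pos: [0.4452, -0.0563, 0.0977]
eef_rot: [[1.0, 0.001, -0.002], [0.001, -1.0, 0.001], [-0.002, -0.001, -1.0]]
ft_force: [0.2, 0.3, -0.3]
grip_width: 0.0854
grip_force: 0.0
time_s: 2.78
tcp_pos: [0.4464, -0.056, 0.1001]
eef_rot: [[1.0, 0.001, 0.001], [0.001, -1.0, -0.0], [0.001, 0.0, -1.0]]
ft_force: [0.3, 0.9, -0.3]
grip_width: 0.0257
grip_force: 0.0
time_s: 3.2
tcp_pos: [0.4462, -0.0557, 0.1001]
eef_rot: [[1.0, 0.001, 0.001], [0.001, -1.0, 0.0], [0.001, -0.0, -1.0]]
ft_force: [-4.9, 3.9, 9.8]
grip_width: 0.0205
grip_force: 38.7
```

View pics/side2.png

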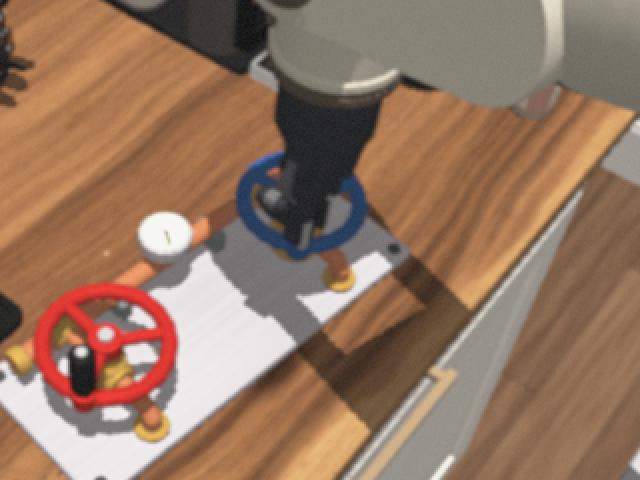

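The handle is gripped between the fingers on the near-left rim. Next I'll work out the arc rows.

```bash
cat > arc.py <<'E'
import sys,numpy as np
a,st=float(sys.argv[1]),float(sys.argv[2]);n=int(sys.argv[3])
for i in range(n):
    t=np.radians(a+st*np.arange(1,6));a0=np.radians(a)
    print(a,';'.join(f'{50*(np.cos(x)-np.cos(a0)):.1f} {-50*(np.sin(x)-np.sin(a0)):.1f} 0 0 0 0' for x in t)); a+=5*st
E
python3 arc.py 127 6 1; python3 arc.py 157 12 6
```

```text
127.0 -4.0 3.4 0 0 0 0;-7.6 7.1 0 0 0 0;-10.9 11.3 0 0 0 0;-13.6 15.7 0 0 0 0;-15.9 20.4 0 0 0 0
157.0 -3.1 10.0 0 0 0 0;-4.0 20.4 0 0 0 0;-2.7 30.8 0 0 0 0;0.7 40.7 0 0 0 0;6.1 49.6 0 0 0 0
217.0 7.1 7.6 0 0 0 0;15.7 13.6 0 0 0 0;25.3 17.7 0 0 0 0;35.6 19.7 0 0 0 0;46.0 19.5 0 0 0 0
277.0 10.2 -2.4 0 0 0 0;19.7 -6.8 0 0 0 0;28.0 -13.1 0 0 0 0;34.9 -20.9 0 0 0 0;39.9 -30.1 0 0 0 0
337.0 3.1 -10.0 0 0 0 0;4.0 -20.4 0 0 0 0;2.7 -30.8 0 0 0 0;-0.7 -40.7 0 0 0 0;-6.1 -49.6 0 0 0 0
397.0 -7.1 -7.6 0 0 0 0;-15.7 -13.6 0 0 0 0;-25.3 -17.7 0 0 0 0;-35.6 -19.7 0 0 0 0;-46.0 -19.5 0 0 0 0
457.0 -10.2 2.4 0 0 0 0;-19.7 6.8 0 0 0 0;-28.0 13.1 0 0 0 0;-34.9 20.9 0 0 0 0;-39.9 30.1 0 0 0 0
```

```bash
python3 -m jog '-4 3.4 0 0 0 0;-7.6 7.1 0 0 0 0;-10.9 11.3 0 0 0 0;-13.6 15.7 0 0 0 0;-15.9 20.4 0 0 0 0'
```

```text
time_s: 3.67
tcp_pos: [0.4292, -0.0756, 0.1]
eef_rot: [[1.0, 0.001, -0.002], [0.001, -1.0, 0.002], [-0.002, -0.002, -1.0]]
ft_force: [-16.8, 10.1, 19.1]
grip_width: 0.0203
grip_force: 39.9
```

```bash
cat > arc2.py <<'E'
import sys,numpy as np
# args: commanded x y rel. to est. centre (mm), step deg, ncalls
x,y,st=map(float,sys.argv[1:4]);n=int(sys.argv[4])
for i in range(n):
    a=np.degrees(np.arctan2(y,x));t=np.radians(a+st*np.arange(1,6));P=50*np.c_[np.cos(t),np.sin(t)]
    print(round(a,1),';'.join(f'{p[0]-x:.1f} {-(p[1]-y):.1f} 0 0 0 0' for p in P)); x,y=P[-1]
E
python3 arc2.py -43.2 20.8 6 1
```

```text
154.3 -3.9 3.9 0 0 0 0;-5.4 8.9 0 0 0 0;-6.3 14.1 0 0 0 0;-6.8 19.3 0 0 0 0;-6.7 24.5 0 0 0 0
```

```bash
python3 -m jog '-2.9 3.9 -1 0 0 0;-5 8.9 -2 0 0 0;-6.3 14.1 -2 0 0 0;-6.8 19.3 -2 0 0 0;-6.7 24.5 -2 0 0 0'; python3 arc2.py -49.9 -3.7 6 3
```

```text
time_s: 4.08
tcp_pos: [0.4235, -0.1008, 0.1006]
eef_rot: [[1.0, 0.001, 0.0], [0.001, -1.0, 0.001], [0.0, -0.001, -1.0]]
ft_force: [9.5, 3.0, -18.1]
grip_width: 0.0206
grip_force: 41.5
-175.8 0.7 5.2 0 0 0 0;1.9 10.3 0 0 0 0;3.6 15.2 0 0 0 0;5.9 20.0 0 0 0 0;8.6 24.4 0 0 0 0
-145.8 3.2 4.2 0 0 0 0;6.8 8.0 0 0 0 0;10.7 11.4 0 0 0 0;15.0 14.4 0 0 0 0;19.6 16.9 0 0 0 0
-115.8 4.8 2.0 0 0 0 0;9.8 3.5 0 0 0 0;15.0 4.5 0 0 0 0;20.2 4.9 0 0 0 0;25.4 4.8 0 0 0 0
```

```bash
python3 -m jog '1.5 5.2 1 0 0 0;2.9 10.3 1 0 0 0;4.6 15.2 1 0 0 0;6.9 20 1 0 0 0;9.6 24.4 1 0 0 0'; python3 arc2.py -41.3 -28.1 8 3
```

```text
time_s: 4.5
tcp_pos: [0.4327, -0.1258, 0.1004]
eef_rot: [[1.0, 0.001, -0.001], [0.001, -1.0, -0.0], [-0.001, 0.0, -1.0]]
ft_force: [-5.2, -1.3, -1.1]
grip_width: 0.0202
grip_force: 43.3
-145.8 4.3 5.5 0 0 0 0;9.3 10.3 0 0 0 0;15.0 14.4 0 0 0 0;21.1 17.7 0 0 0 0;27.7 20.0 0 0 0 0
-105.8 6.8 1.4 0 0 0 0;13.8 1.9 0 0 0 0;20.7 1.4 0 0 0 0;27.6 -0.1 0 0 0 0;34.1 -2.5 0 0 0 0
-65.8 6.1 -3.3 0 0 0 0;11.8 -7.4 0 0 0 0;16.8 -12.3 0 0 0 0;21.0 -17.8 0 0 0 0;24.5 -23.9 0 0 0 0
```

```bash
python3 -m jog '4 5.6 0 0 0 0;9 10.5 0 0 0 0;14.8 14.7 0 0 0 0;21 18 0 0 0 0;27.6 20.4 0 0 0 0'
python3 -m jog '6.8 1.4 0 0 0 0;13.8 1.9 0 0 0 0;20.7 1.4 0 0 0 0;27.6 -0.1 0 0 0 0;34.1 -2.5 0 0 0 0'
```

```text
time_s: 4.92
tcp_pos: [0.4614, -0.1459, 0.1003]
eef_rot: [[1.0, 0.001, 0.0], [0.001, -1.0, 0.0], [0.0, -0.0, -1.0]]
ft_force: [-0.9, 3.2, -0.6]
grip_width: 0.0204
grip_force: 43.3
time_s: 5.33
tcp_pos: [0.4954, -0.1426, 0.1003]
eef_rot: [[1.0, 0.001, -0.001], [0.001, -1.0, 0.001], [-0.001, -0.001, -1.0]]
ft_force: [-6.2, 6.2, 2.3]
grip_width: 0.0203
grip_force: 43.7
```

```bash
python3 -m jog '5.8 -3.8 0 0 0 0;11.4 -8.1 0 0 0 0;16.3 -13 0 0 0 0;20.5 -18.5 0 0 0 0;23.9 -24.5 0 0 0 0'; python3 arc2.py 45.0 -21.8 8 3
```

```text
time_s: 5.75
tcp_pos: [0.5192, -0.1181, 0.1003]
eef_rot: [[1.0, 0.001, 0.0], [0.001, -1.0, -0.0], [0.0, 0.0, -1.0]]
ft_force: [-2.8, -0.5, 0.7]
grip_width: 0.0207
grip_force: 43.4
-25.8 2.6 -6.5 0 0 0 0;4.3 -13.2 0 0 0 0;5.0 -20.2 0 0 0 0;4.7 -27.2 0 0 0 0;3.5 -34.0 0 0 0 0
14.2 -2.2 -6.6 0 0 0 0;-5.2 -12.9 0 0 0 0;-9.2 -18.7 0 0 0 0;-13.8 -23.8 0 0 0 0;-19.2 -28.3 0 0 0 0
54.2 -5.9 -3.7 0 0 0 0;-12.3 -6.5 0 0 0 0;-19.0 -8.4 0 0 0 0;-25.9 -9.4 0 0 0 0;-32.9 -9.3 0 0 0 0
```

```bash
python3 -m jog '2.5 -6.5 0 0 0 0;4.1 -13.2 0 0 0 0;4.8 -20.2 0 0 0 0;4.5 -27.2 0 0 0 0;3.3 -34 0 0 0 0'
python3 -m jog '-2.2 -6.6 0 0 0 0;-5.2 -12.9 0 0 0 0;-9.2 -18.7 0 0 0 0;-13.8 -23.8 0 0 0 0;-19.2 -28.3 0 0 0 0'
python3 - <<'E'
import numpy as np
P=np.array([[.4235,-.1008],[.4327,-.1258],[.4614,-.1459],[.4954,-.1426],[.5192,-.1181]])*1e3
s=np.linalg.lstsq(np.c_[2*P,np.ones(5)],(P**2).sum(1),rcond=None)[0];print(s[:2],(s[2]+s[:2]@s[:2])**.5)
E
```

```text
time_s: 6.17
tcp_pos: [0.5219, -0.0838, 0.1003]
eef_rot: [[1.0, 0.001, 0.0], [0.001, -1.0, -0.0], [0.0, 0.0, -1.0]]
ft_force: [-3.0, -3.3, 1.1]
grip_width: 0.02
grip_force: 43.4
time_s: 6.58
tcp_pos: [0.5022, -0.0559, 0.1003]
eef_rot: [[1.0, 0.001, -0.0], [0.001, -1.0, -0.001], [-0.0, 0.001, -1.0]]
ft_force: [-2.2, -9.4, 0.5]
grip_width: 0.0203
grip_force: 43.4
[473.68028979 -97.23052749] 50.16699781582992
```

```bash
python3 -m jog '-6.1 -3.2 0 0 0 0;-12.6 -5.9 0 0 0 0;-19.3 -7.7 0 0 0 0;-26.2 -8.6 0 0 0 0;-33.2 -8.5 0 0 0 0'; python3 arc2.py -3.7 49.9 5 5;  python3 - <<'E'
import numpy as np
P=np.array([[.4235,-.1008],[.4327,-.1258],[.4614,-.1459],[.4954,-.1426],[.5192,-.1181],[.5219,-.0838],[.5022,-.0559]])*1e3
s=np.linalg.lstsq(np.c_[2*P,np.ones(7)],(P**2).sum(1),rcond=None)[0];print(s[:2],(s[2]+s[:2]@s[:2])**.5)
E
```

```text
time_s: 7.0
tcp_pos: [0.4689, -0.0475, 0.1003]
eef_rot: [[1.0, 0.001, 0.0], [0.001, -1.0, 0.0], [0.0, -0.0, -1.0]]
ft_force: [1.8, -2.2, -1.2]
grip_width: 0.02
grip_force: 43.3
94.2 -4.3 0.5 0 0 0 0;-8.6 1.4 0 0 0 0;-12.8 2.7 0 0 0 0;-16.8 4.3 0 0 0 0;-20.7 6.3 0 0 0 0
119.2 -3.7 2.3 0 0 0 0;-7.2 4.9 0 0 0 0;-10.5 7.8 0 0 0 0;-13.4 11.0 0 0 0 0;-16.1 14.4 0 0 0 0
144.2 -2.4 3.6 0 0 0 0;-4.5 7.5 0 0 0 0;-6.2 11.5 0 0 0 0;-7.5 15.6 0 0 0 0;-8.5 19.9 0 0 0 0
169.2 -0.6 4.3 0 0 0 0;-0.9 8.7 0 0 0 0;-0.7 13.0 0 0 0 0;-0.2 17.4 0 0 0 0;0.7 21.6 0 0 0 0
-165.8 1.3 4.2 0 0 0 0;2.9 8.2 0 0 0 0;4.8 12.1 0 0 0 0;7.1 15.8 0 0 0 0;9.7 19.3 0 0 0 0
[473.66050228 -97.22577517] 50.16149431065462
```

```bash
cat > chk.py <<'E'
import sys
from h import *
s=observe();p=s['tcp_pos'][:2]*1e3-[473.7,-97.2];a=np.arctan2(p[1],p[0]);f=s['ft_force'][:2]
fr=f@[np.cos(a),np.sin(a)];ft=f@[-np.sin(a),np.cos(a)]
print(round(s['time_s'],2),'ang %.1f r %.1f Fr %.1f Ft %.1f'%(np.degrees(a),np.hypot(*p),fr,ft),np.round(s['ft_force'],1));sys.exit(int(abs(ft)>11 or abs(fr)>20))
E
python3 -m jog '-4.3 0.5 0 0 0 0;-8.6 1.4 0 0 0 0;-12.8 2.7 0 0 0 0;-16.8 4.3 0 0 0 0;-20.7 6.3 0 0 0 0' - 50 >/dev/null; python3 chk.py; python3 arc2.py -24.4 43.6 1.6 20
```

```text
7.42 ang 120.3 r 49.9 Fr 0.7 Ft -2.1 [1.5 1.6 0.8]
119.2 -1.2 0.7 0 0 0 0;-2.4 1.4 0 0 0 0;-3.6 2.2 0 0 0 0;-4.7 3.0 0 0 0 0;-5.9 3.8 0 0 0 0
127.2 -1.1 0.9 0 0 0 0;-2.2 1.8 0 0 0 0;-3.2 2.7 0 0 0 0;-4.2 3.6 0 0 0 0;-5.2 4.6 0 0 0 0
135.2 -1.0 1.0 0 0 0 0;-1.9 2.0 0 0 0 0;-2.8 3.1 0 0 0 0;-3.7 4.2 0 0 0 0;-4.6 5.3 0 0 0 0
143.2 -0.8 1.1 0 0 0 0;-1.6 2.3 0 0 0 0;-2.4 3.5 0 0 0 0;-3.1 4.7 0 0 0 0;-3.8 5.9 0 0 0 0
151.2 -0.7 1.2 0 0 0 0;-1.3 2.5 0 0 0 0;-1.9 3.8 0 0 0 0;-2.4 5.0 0 0 0 0;-2.9 6.3 0 0 0 0
159.2 -0.5 1.3 0 0 0 0;-0.9 2.6 0 0 0 0;-1.3 4.0 0 0 0 0;-1.7 5.3 0 0 0 0;-2.0 6.7 0 0 0 0
167.2 -0.3 1.4 0 0 0 0;-0.5 2.7 0 0 0 0;-0.8 4.1 0 0 0 0;-0.9 5.5 0 0 0 0;-1.1 6.9 0 0 0 0
175.2 -0.1 1.4 0 0 0 0;-0.2 2.8 0 0 0 0;-0.2 4.2 0 0 0 0;-0.2 5.6 0 0 0 0;-0.1 7.0 0 0 0 0
-176.8 0.1 1.4 0 0 0 0;0.2 2.8 0 0 0 0;0.4 4.2 0 0 0 0;0.6 5.5 0 0 0 0;0.9 6.9 0 0 0 0
-168.8 0.3 1.4 0 0 0 0;0.6 2.7 0 0 0 0;1.0 4.1 0 0 0 0;1.4 5.4 0 0 0 0;1.8 6.7 0 0 0 0
-160.8 0.5 1.3 0 0 0 0;1.0 2.6 0 0 0 0;1.5 3.9 0 0 0 0;2.1 5.2 0 0 0 0;2.8 6.4 0 0 0 0
-152.8 0.7 1.2 0 0 0 0;1.3 2.4 0 0 0 0;2.1 3.6 0 0 0 0;2.8 4.8 0 0 0 0;3.6 6.0 0 0 0 0
-144.8 0.8 1.1 0 0 0 0;1.7 2.2 0 0 0 0;2.6 3.3 0 0 0 0;3.5 4.4 0 0 0 0;4.4 5.4 0 0 0 0
-136.8 1.0 1.0 0 0 0 0;2.0 2.0 0 0 0 0;3.0 2.9 0 0 0 0;4.0 3.8 0 0 0 0;5.1 4.7 0 0 0 0
-128.8 1.1 0.9 0 0 0 0;2.2 1.7 0 0 0 0;3.4 2.5 0 0 0 0;4.5 3.2 0 0 0 0;5.7 4.0 0 0 0 0
-120.8 1.2 0.7 0 0 0 0;2.4 1.4 0 0 0 0;3.7 2.0 0 0 0 0;4.9 2.6 0 0 0 0;6.2 3.1 0 0 0 0
-112.8 1.3 0.5 0 0 0 0;2.6 1.0 0 0 0 0;3.9 1.5 0 0 0 0;5.3 1.9 0 0 0 0;6.6 2.2 0 0 0 0
-104.8 1.4 0.3 0 0 0 0;2.7 0.6 0 0 0 0;4.1 0.9 0 0 0 0;5.5 1.1 0 0 0 0;6.9 1.3 0 0 0 0
-96.8 1.4 0.1 0 0 0 0;2.8 0.3 0 0 0 0;4.2 0.3 0 0 0 0;5.6 0.3 0 0 0 0;7.0 0.3 0 0 0 0
-88.8 1.4 -0.0 0 0 0 0;2.8 -0.1 0 0 0 0;4.2 -0.3 0 0 0 0;5.6 -0.4 0 0 0 0;6.9 -0.6 0 0 0 0
```

```bash

python3 -m jog '-1.2 .7 0 0 0 0;-2.4 1.4 0 0 0 0;-3.6 2.2 0 0 0 0;-4.7 3 0 0 0 0;-5.9 3.8 0 0 0 0' >/dev/null && python3 chk.py &&
python3 -m jog '-1.1 .9 0 0 0 0;-2.2 1.8 0 0 0 0;-3.2 2.7 0 0 0 0;-4.2 3.6 0 0 0 0;-5.2 4.6 0 0 0 0' >/dev/null && python3 chk.py &&
python3 -m jog '-1 1 0 0 0 0;-1.9 2 0 0 0 0;-2.8 3.1 0 0 0 0;-3.7 4.2 0 0 0 0;-4.6 5.3 0 0 0 0' >/dev/null && python3 chk.py &&
python3 -m jog '-.8 1.1 0 0 0 0;-1.6 2.3 0 0 0 0;-2.4 3.5 0 0 0 0;-3.1 4.7 0 0 0 0;-3.8 5.9 0 0 0 0' >/dev/null && python3 chk.py &&
python3 -m jog '-.7 1.2 0 0 0 0;-1.3 2.5 0 0 0 0;-1.9 3.8 0 0 0 0;-2.4 5 0 0 0 0;-2.9 6.3 0 0 0 0' >/dev/null && python3 chk.py
```

```text
7.83 ang 128.1 r 49.9 Fr 1.7 Ft -1.7 [0.3 2.4 3.5]
8.25 ang 136.2 r 49.9 Fr 1.1 Ft -0.3 [-0.6  1.   2.1]
8.67 ang 144.2 r 50.0 Fr 0.0 Ft -1.1 [0.6 1.  2.5]
9.08 ang 152.3 r 50.1 Fr -2.1 Ft -0.5 [ 2.1 -0.5  1.2]
9.5 ang 160.1 r 50.2 Fr -3.9 Ft -1.2 [ 4.1 -0.3  0.2]
```

```bash

python3 -m jog '-.3 1.3 0 0 0 0;-.6 2.6 0 0 0 0;-.9 4 0 0 0 0;-1.3 5.3 0 0 0 0;-1.6 6.7 0 0 0 0' >/dev/null && python3 chk.py &&
python3 -m jog '-.3 1.4 0 0 0 0;-.5 2.7 0 0 0 0;-.8 4.1 0 0 0 0;-.9 5.5 0 0 0 0;-1.1 6.9 0 0 0 0' >/dev/null && python3 chk.py &&
python3 -m jog '-.1 1.4 0 0 0 0;-.2 2.8 0 0 0 0;-.2 4.2 0 0 0 0;-.2 5.6 0 0 0 0;-.1 7 0 0 0 0' >/dev/null && python3 chk.py &&
python3 -m jog '.1 1.4 0 0 0 0;.2 2.8 0 0 0 0;.4 4.2 0 0 0 0;.6 5.5 0 0 0 0;.9 6.9 0 0 0 0' >/dev/null && python3 chk.py &&
python3 -m jog '.3 1.4 0 0 0 0;.6 2.7 0 0 0 0;1 4.1 0 0 0 0;1.4 5.4 0 0 0 0;1.8 6.7 0 0 0 0' >/dev/null && python3 chk.py &&
python3 -m jog '.5 1.3 0 0 0 0;1 2.6 0 0 0 0;1.5 3.9 0 0 0 0;2.1 5.2 0 0 0 0;2.8 6.4 0 0 0 0' >/dev/null && python3 chk.py
```

```text
9.92 ang 168.0 r 50.1 Fr -0.7 Ft -1.6 [1.1 1.4 3.7]
10.33 ang 176.0 r 50.1 Fr -0.8 Ft -2.0 [0.9 1.9 2.4]
10.75 ang -176.0 r 50.1 Fr -1.4 Ft -1.3 [1.3 1.4 3. ]
11.17 ang -168.0 r 50.1 Fr -1.0 Ft -1.4 [0.7 1.6 2.4]
11.58 ang -160.1 r 50.2 Fr -3.1 Ft -2.1 [2.2 3.  1.8]
12.0 ang -152.1 r 50.3 Fr -3.7 Ft -1.5 [2.6 3.  2.2]
```

Next I continue the same way, pulling in 0.4 mm.

```bash

python3 -m jog '.9 1 0 0 0 0;1.6 2.2 0 0 0 0;2.4 3.4 0 0 0 0;3.1 4.6 0 0 0 0;3.9 5.8 0 0 0 0' >/dev/null && python3 chk.py &&
python3 -m jog '.8 1.1 0 0 0 0;1.7 2.2 0 0 0 0;2.6 3.3 0 0 0 0;3.5 4.4 0 0 0 0;4.4 5.4 0 0 0 0' >/dev/null && python3 chk.py &&
python3 -m jog '1 1 0 0 0 0;2 2 0 0 0 0;3 2.9 0 0 0 0;4 3.8 0 0 0 0;5.1 4.7 0 0 0 0' >/dev/null && python3 chk.py &&
python3 -m jog '1.1 .9 0 0 0 0;2.2 1.7 0 0 0 0;3.4 2.5 0 0 0 0;4.5 3.2 0 0 0 0;5.7 4 0 0 0 0' >/dev/null && python3 chk.py &&
python3 -m jog '1.2 .7 0 0 0 0;2.4 1.4 0 0 0 0;3.7 2 0 0 0 0;4.9 2.6 0 0 0 0;6.2 3.1 0 0 0 0' >/dev/null && python3 chk.py &&
python3 -m jog '1.3 .5 0 0 0 0;2.6 1 0 0 0 0;3.9 1.5 0 0 0 0;5.3 1.9 0 0 0 0;6.6 2.2 0 0 0 0' >/dev/null && python3 chk.py
```

```text
12.42 ang -144.1 r 50.1 Fr 0.0 Ft -1.5 [-0.9  1.2  4.3]
12.83 ang -136.1 r 50.1 Fr 0.6 Ft -2.0 [-1.9  1.   4.5]
13.25 ang -128.2 r 50.1 Fr 1.6 Ft -0.7 [-1.6 -0.8  4.7]
13.67 ang -120.2 r 50.1 Fr -0.6 Ft -0.4 [-0.1  0.7  3.3]
14.08 ang -112.3 r 50.2 Fr 0.4 Ft -1.9 [-1.9  0.3  4.6]
14.5 ang -104.4 r 50.2 Fr -0.9 Ft -2.4 [-2.1  1.5  3.3]
```

```bash

python3 -m jog '1.4 .3 0 0 0 0;2.7 .6 0 0 0 0;4.1 .9 0 0 0 0;5.5 1.1 0 0 0 0;6.9 1.3 0 0 0 0' >/dev/null && python3 chk.py &&
python3 -m jog '1.4 .1 0 0 0 0;2.8 .2 0 0 0 0;4.2 .2 0 0 0 0;5.6 .2 0 0 0 0;7 .2 0 0 0 0' >/dev/null && python3 chk.py &&
python3 -m jog '1.4 0 0 0 0 0;2.8 -.1 0 0 0 0;4.2 -.3 0 0 0 0;5.6 -.4 0 0 0 0;6.9 -.6 0 0 0 0' >/dev/null && python3 chk.py
```

```text
14.92 ang -96.9 r 50.1 Fr -0.4 Ft -15.0 [-14.9   2.2  10.8]
```

```bash

python3 -m jog '.5 0 0 0 0 0;1 0 0 0 0 0;1.5 0 0 0 0 0;1.5 0 0 0 0 0;1.5 0 0 0 0 0' && python3 chk.py; python3 arc2.py -4.2 -49.8 -6 1; python3 arc2.py -30.2 -39.8 -6 3
```

```text
time_s: 15.33
tcp_pos: [0.4678, -0.147, 0.1001]
eef_rot: [[1.0, 0.001, -0.004], [0.001, -1.0, 0.0], [-0.004, -0.0, -1.0]]
ft_force: [-19.9, 1.5, 14.5]
grip_width: 0.0204
grip_force: 50.6
15.33 ang -96.7 r 50.1 Fr 0.8 Ft -19.9 [-19.9   1.5  14.5]
-94.8 -5.2 -0.7 0 0 0 0;-10.3 -1.9 0 0 0 0;-15.2 -3.7 0 0 0 0;-19.9 -6.0 0 0 0 0;-24.4 -8.8 0 0 0 0
-127.2 -4.0 -3.3 0 0 0 0;-7.6 -7.1 0 0 0 0;-10.9 -11.3 0 0 0 0;-13.6 -15.7 0 0 0 0;-15.9 -20.4 0 0 0 0
-157.2 -1.8 -4.9 0 0 0 0;-3.0 -10.0 0 0 0 0;-3.7 -15.2 0 0 0 0;-3.9 -20.4 0 0 0 0;-3.5 -25.6 0 0 0 0
172.8 0.9 -5.2 0 0 0 0;2.4 -10.2 0 0 0 0;4.4 -15.0 0 0 0 0;6.8 -19.6 0 0 0 0;9.8 -24.0 0 0 0 0
```

Firm stop at about -97°: 15–20 N along the turn and no further movement. I'm turning back clockwise by 90°.

```bash

python3 -m jog '-5.2 -.7 0 0 0 0;-10.3 -1.9 0 0 0 0;-15.2 -3.7 0 0 0 0;-19.9 -6 0 0 0 0;-24.4 -8.8 0 0 0 0' >/dev/null; python3 chk.py; python3 arc2.py -28.6 -41 -6 2
```

```text
15.75 ang -125.2 r 50.2 Fr -1.8 Ft 2.2 [2.9 0.2 1.7]
-124.9 -4.1 -3.2 0 0 0 0;-7.9 -6.8 0 0 0 0;-11.3 -10.8 0 0 0 0;-14.2 -15.2 0 0 0 0;-16.7 -19.8 0 0 0 0
-154.9 -2.0 -4.8 0 0 0 0;-3.4 -9.9 0 0 0 0;-4.3 -15.0 0 0 0 0;-4.7 -20.2 0 0 0 0;-4.5 -25.5 0 0 0 0
```

```bash

python3 -m jog '-4.1 -3.2 0 0 0 0;-7.9 -6.8 0 0 0 0;-11.3 -10.8 0 0 0 0;-14.2 -15.2 0 0 0 0;-16.7 -19.8 0 0 0 0' >/dev/null; python3 chk.py &&
python3 -m jog '-2 -4.8 0 0 0 0;-3.4 -9.9 0 0 0 0;-4.3 -15 0 0 0 0;-4.7 -20.2 0 0 0 0;-4.3 -26.5 0 0 0 0' >/dev/null; python3 chk.py
```

```text
16.17 ang -155.4 r 50.2 Fr -1.3 Ft 1.9 [ 2.  -1.2  1.1]
16.58 ang 173.5 r 50.1 Fr -1.6 Ft 1.8 [ 1.3 -2.   1.9]
```

```bash

python3 -m jog '0 0 0 0 0 0;0 0 0 0 0 0;0 0 0 0 0 0;0 0 0 0 0 0;0 0 0 0 0 0' >/dev/null; python3 chk.py
python3 -m jog '0 0 0 0 0 0;0 0 0 0 0 0;0 0 0 0 0 0;0 0 0 0 0 0;0 0 0 0 0 0' 0 >/dev/null; python3 chk.py
python3 -m jog '0 0 0 0 0 0;0 0 0 0 0 0;0 0 -15 0 0 0;0 0 -35 0 0 0;0 0 -60 0 0 0'
python3 -m jog '0 0 -30 0 0 0;0 0 -60 0 0 0;-10 20 -80 0 0 0;-20 50 -80 0 0 0;-20 90 -80 0 0 0' >/dev/null
python3 -m jog '0 40 0 0 0 0;0 80 0 0 0 0;0 110 0 0 0 0;0 120 0 0 0 0;0 120 0 0 0 0'
python3 - <<'E'
from h import *
for n in("top","side"):
    c=camera(n)
    if n=="top": cv2.imwrite('pics/top9.png',c['pixels'][180:360,220:500,::-1].repeat(2,0).repeat(2,1))
    for l in("blue_knob","red_knob"):
        for r in tip_of(n,l)[:1]:
            p=at(c,r['position'],.108);print(n,l,r['conf'],p,np.degrees(np.arctan2(p[1]+.0972,p[0]-.4737)))
E
```

```text
17.0 ang 174.2 r 50.0 Fr 3.4 Ft -1.4 [-3.2  1.8  4.7]
17.42 ang 174.1 r 49.9 Fr 0.6 Ft 0.4 [-0.6 -0.4 -0.1]
time_s: 17.83
tcp_pos: [0.4235, -0.0918, 0.1601]
eef_rot: [[1.0, 0.001, -0.002], [0.001, -1.0, 0.001], [-0.002, -0.001, -1.0]]
ft_force: [0.6, -0.2, -0.1]
grip_width: 0.0855
grip_force: 0.0
time_s: 18.67
tcp_pos: [0.4038, -0.3041, 0.2396]
eef_rot: [[1.0, -0.002, -0.001], [-0.002, -1.0, 0.001], [-0.001, -0.001, -1.0]]
ft_force: [0.6, 0.2, -0.4]
grip_width: 0.0856
grip_force: 0.0
top blue_knob 0.9 [ 0.42311855 -0.09027594  0.108     ] 172.20526790245384
side blue_knob 0.56 [ 0.4257688  -0.09051298  0.108     ] 172.05776195383274
```

View pics/top9.png

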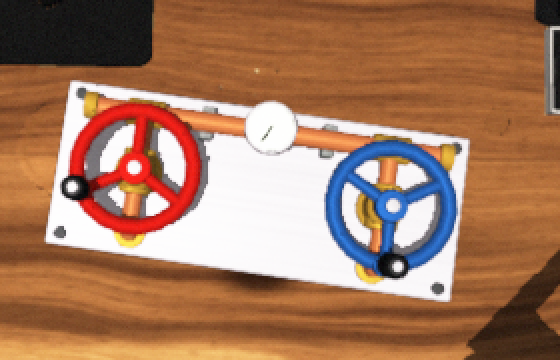

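The picture shows the blue knob at crop (396,265), about 172–174°, which is 90° back from the stop at -97°. The red knob is unchanged at crop (74,187), and the arm is clear of everything.

```bash
python3 -c "
from workcell import *
print(job_done())"
```

```text
the job is handed in; nothing more can be done
None
```

I cranked the blue handwheel anticlockwise to its stop (15–20 N along the turn, no further movement), turned it back about 90° and let go. The red handwheel was left alone, and the job is handed in; it returned no verdict.

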